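# Tighten a bearing lock ring with a pin spanner

## Task

Take the pin spanner from its rest, fit both prongs fully into two opposite holes of the lock ring on top of the drive unit, and with it tighten the ring (clockwise seen from above) until it is fully home against its stop. Feel for the holes and the stop gently, without forcing, then stand the spanner upright in its rest again with both prongs down in the slot, and let go. Leave the other things on the counter where they are.

Things in the scene. Friction and masses are not known exactly. Their poses are not given: they have to be found in the camera images.
- drive_unit: Grey box, a copier's paper-feed drive, 140 (x) by 110 (y) by 45 mm high, fixed to the counter; black block on its +x end, shaft stub on its -x end. On top, centred: an aluminium seat, 84 mm diameter, up to 57 mm; on that the steel lock ring, 72 mm diameter, up to 71 mm. Origin: centre of the underside; z up. Its yaw says nothing about where the ring's holes are.
- ring_top (a point): Centre of the ring's flat top, on its vertical axis, 71 mm up; axes as the drive unit's, not turning with the ring. The ring has 4 square holes, 10 by 10 mm, 10 mm deep, centred 22 mm from the axis, 90 degrees apart. Where they point varies freely and is in no reading: look, or turn the prongs, lightly pressed on the face, until they drop in.
- lock_ring (a joint): How far the ring is tightened, rad: grows clockwise seen from above, 0 (loose stop) to 1.05 (hard stop, fully home); starts between 0 and 0.3. It tells the angle left, not where the holes are. It stays where left and takes about 0.35 N m to turn (over 1.2 N m is forcing it); prongs pressed on it with 5 N slide without turning it.
- spanner: Pin spanner, upright, prongs down: steel bar 76 (x) by 20 (y) mm, 8 to 20 mm above the prong tips; two round prongs, 7 mm diameter, tips chamfered 2 mm, sticking 8 mm out below the bar at x = -22 and +22 mm; black grip block 24 (x) by 16 (y) mm, from 20 to 82 mm. About 0.22 kg. Origin: midway between the tips; z up, x along the bar. Pinch the grip across y about 55 mm above the origin.
- prong_a (a point): Tip of the prong at x = +22 mm of the spanner.
- prong_b (a point): Tip of the prong at x = -22 mm of the spanner.
- rest: The spanner's rest: a wooden block, 110 (x) by 56 (y) by 20 mm high, fixed, with one slot in the middle of its top, 61 (x) by 13 (y) mm, 12 mm deep. Origin: centre of the underside; x along the slot. The spanner stands with both prongs in the slot, its bar lying along the slot on the block's top; its origin is then 12 mm above the counter.
- dish: Small steel screw dish, 44 mm diameter, 18 mm high, between the rest and the drive unit; origin under its centre. Bystander.
- stapler: Black stapler, 130 by 36 by 52 mm; origin under its centre. Bystander.
- tape: Roll of clear tape lying flat, 76 mm diameter, 19 mm high; origin under its centre. Bystander.
- pen_cup: Black cup with pens, 84 mm diameter, 180 mm high; origin under its centre. Bystander.
- cartridge: Black toner cartridge, 260 by 50 by 45 mm; origin under its centre. Bystander.
- driver: Screwdriver lying on the counter, about 200 mm long; origin under its middle. Bystander.

How it is judged:
By the outcome, as a careful person would: the job done as asked, in the order asked, and still so for the second after the job is handed in, with the robot touching nothing.
It also fails if it takes over 72 s, if anything falls off the work surface, if the arm or the gripper's body presses on something with over 40 N, if the wrist force passes 120 N, or if a joint passes its speed limit or range.

## Robot

A 6-joint arm with a two-finger parallel gripper is mounted at the origin on the work surface. World frame = base frame: x ahead of the robot, y to its left, z up, the work surface at z = 0. Lengths are in mm, angles in rad, forces in N, time in s.
With the tool pointing down it reaches from about 300 to 775 mm from the base axis. Payload 14.6 kg.
Tool frame: the origin (TCP) lies between the finger pads; the fingertips stand manip.tip_reach ahead of it and the grasp point (between the pads) lies 5 mm behind it (manip.tip_reach is the distance from the TCP to the fingertips, in mm); z points along the fingers, y is the line along which they close (so a half turn about z gives the same grasp; the last joint's range is limited). The gripper opens to 94 mm and grips with 3 to 60 N. Pads are 16 mm wide; open, the fingers measure 119 mm over their backs; the gripper's body (75 mm by 177 mm) begins 78 mm behind the grasp point.
Start: joints at [-1.174, 0.3, 1.521, -0, 1.321, -0.067], TCP at [246.034, -491.891, 191.246] pointing down, gripper open.
Joint ranges: [-3.03, 3.03], [-0.79, 2.21], [0.23, 2.52], [-1.04, 4.18], [0, 3.07], [-2.55, 2.55]. Speed limits (rad/s): [2.22, 2.22, 2.57, 3.14, 3.14, 3.14].

## Interface

Orientations are given as [roll, pitch, yaw] about the fixed x, y, z axes, in that order (R = Rz(yaw) Ry(pitch) Rx(roll)).
In Python, from cell import manip gives the robot as it stands. The module is installed in compiled form; this text tells all that it offers.
- The arm moves only by the shell command python3 -m creep 'ROWS' [FORCE]. ROWS is JSON, a list of rows, each a list of 3 entries, a list of its own where there are three numbers: the opening, from -1 (shut) to 1 (fully open), then the shift along the tool's x, y, z in cm, then the turn about the tool's z in units of 5 degrees (1.0 is 5 degrees). In form: [[grip, [tx, ty, tz], roll], ...]. A call has 1 to 12 rows; each row is the pose to reach, as a shift and turn from the pose commanded when the call began, along the tool's axes at that moment; what a row does not reach only later rows make up. A row lasts 1/10 s, in which the tool goes at most 50 mm and 8.59 degrees, less where a joint would pass 70% of its speed; a pose out of reach is approached as far as the arm can. A call with a gripper value outside its range is refused whole. The fingers move at their own pace and stop on an object; FORCE is the grip in N (left out, the last holds). Time passes only in rows, so rows that repeat a pose let the fingers close. It gives the time, the measured TCP pose, the force, the opening and the grip force at its end, in the units of the state.
- manip.read_state(): the state, without advancing time (a new reading comes with each control period).
- manip.camera(name): name is "side" or "top" or "wrist"; returns the picture (420x560x3 uint8, red, green, blue); there is no depth.
- manip.camera_params(name): a dict with "fovy" (degrees; the focal length in pixels is half the picture's height over the tangent of half this angle, whatever the lens; pixels are square), "cx", "cy" (the principal point, pixels), "origin" and "attitude" of the camera in the world. Camera axes: x right, y down, z forward; pixel columns grow to the right and rows downward; lengths in mm; the calibration is good to about 2 mm. A picture is of the moment at which its call begins: read the wrist's pose just before it. camera_params takes no time and is no camera call; for the wrist camera it gives the pose at the moment of the call.
- manip.sign_off(): hands the job in; it is judged then, once.
The state is a dict: "clock": time; "joints": joint angles; "qd": joint speeds; "effort": joint torques, N m; "eef_pos": TCP position; "eef_rot": TCP orientation; "wrist_force": force on the tool from outside, world axes, zero at the start; "moment": the same for the moment, N m; "finger_gap": finger opening in mm; "finger_force": force on a finger pad.
Only numpy, scipy, OpenCV 4.12 (cv2) and the standard library are available. Lean on these libraries where they do the work, as an engineer would, in place of code of your own. Each camera call takes 0.05 s, during which the arm holds its last target. There are 200 camera calls.

## Working session

There is one attempt and no reset: what is moved stays moved. The work goes in short steps, Python scripts to look and compute and a shell command to move; the robot and the scene stay as the last step left them, time stands still between calls to the robot, and variables do not carry over. Pictures are saved under pics/ and viewed, at most 10 in all, crops included, and the job is handed in when it is done.

```bash
mkdir -p pics
python3 - <<'E'
from cell import manip
import cv2
s=manip.read_state(); print({k:s[k] for k in s}); print(manip.tip_reach)
for n in ["top","side","wrist"]:
    p=manip.camera_params(n); print(n,p)
    cv2.imwrite(f"pics/{n}0.png",manip.camera(n)[:,:,::-1])
E
```

```text
{'clock': 0.0, 'joints': array([-1.17356277e+00,  3.00417967e-01,  1.52157288e+00, -9.53671957e-06,
        1.32073401e+00, -6.66077012e-02]), 'qd': array([ 0.0011928 , -0.00053227,  0.00203482,  0.000431  , -0.00146791,
       -0.00062333]), 'effort': array([-1.93436535e-03, -5.31810093e+01, -3.52743566e+01,  7.06798607e-02,
        2.42807984e-02, -8.39719291e-05]), 'eef_pos': array([ 245.94374941, -491.62899002,  190.71896277]), 'eef_rot': array([-3.14046234e+00, -6.61412349e-05,  4.63843588e-01]), 'wrist_force': array([-0.10268288,  0.19095454, -0.39346309]), 'moment': array([-0.00661682, -0.00082867,  0.0066361 ]), 'finger_force': 0.0, 'finger_gap': 94.06464267784499}
14.0
top {'fovy': 43.039326351929105, 'cx': 278.040017085519, 'cy': 216.01216840364927, 'origin': array([ 241.77291786,   -2.28143303, 1653.85180774]), 'attitude': array([-2.97565983, -0.02050059, -1.5602616 ])}
side {'fovy': 49.742427412060046, 'cx': 287.20582604075173, 'cy': 213.5118045277401, 'origin': array([453.1714919 , 860.80799996, 733.48317322]), 'attitude': array([-2.20365999,  0.0209982 , -3.10582005])}
wrist {'fovy': 61.82837451230869, 'cx': 283.6243510987028, 'cy': 213.19629295796426, 'origin': array([ 317.64689696, -456.959893  ,  384.40846556]), 'attitude': array([ 2.86367137e+00,  1.19812731e-03, -1.10825199e+00])}
```

View pics/top0.png

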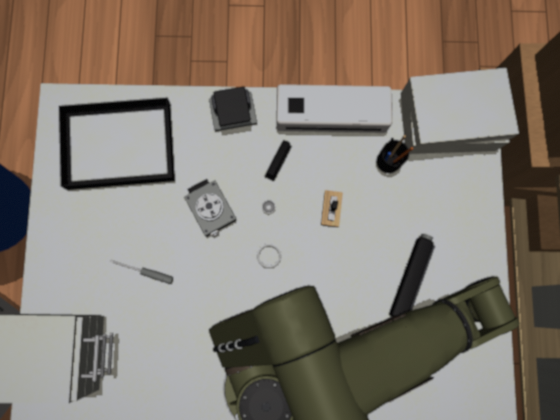

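View pics/side0.png

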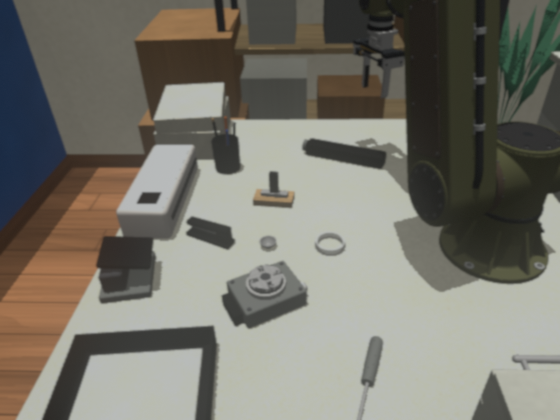

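The top view shows the drive unit at about (210,207) with dark holes in the ring, the dish at (268,207), and the rest with the spanner at (332,208). I'll enlarge both and compute rough positions.

```bash
cat > h.py <<'E'
from cell import manip
import numpy as np, cv2
from scipy.spatial.transform import Rotation as R
def cam(n):
    p=manip.camera_params(n); f=210/np.tan(np.radians(p['fovy']/2))
    return f,p['cx'],p['cy'],np.array(p['origin']),R.from_euler('xyz',p['attitude']).as_matrix()
def ray(c,u,v,z):
    f,cx,cy,o,M=c; d=M@np.array([(u-cx)/f,(v-cy)/f,1]); return o+d*(z-o[2])/d[2]
def proj(c,P):
    f,cx,cy,o,M=c; q=M.T@(np.array(P,float)-o); return np.array([cx+f*q[0]/q[2],cy+f*q[1]/q[2]])
def tool(dx,dy,yaw):   # world shift -> tool axes cm
    s=manip.read_state(); M=R.from_euler('xyz',s['eef_rot']).as_matrix()
    return M.T@np.array([dx,dy,0])/10
E
python3 - <<'E'
from h import *
c=cam('top')
for n,u,v,z in [('ring',209,206,71),('dish',268,207,18),('restblock',332,208,20),('grip',333,206,94),('tape',269,257,19)]: print(n,ray(c,u,v,z).round(1))
im=cv2.imread('pics/top0.png')
a=cv2.resize(im[170:245,175:250],(400,400),interpolation=cv2.INTER_CUBIC);b=cv2.resize(im[170:245,295:370],(400,400),interpolation=cv2.INTER_CUBIC)
cv2.imwrite('pics/crop1.png',np.hstack([a,b]))
E
```

```text
ring [534.9 176.6  71. ]
dish [544.2  -1.3  18. ]
restblock [ 543.5 -201.3   20. ]
grip [ 536.  -195.3   94. ]
tape [387.9  -6.5  19. ]
```

View pics/crop1.png

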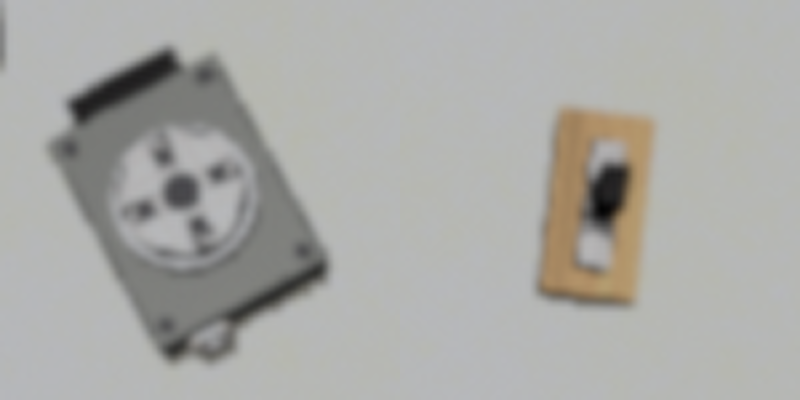

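Both objects are as described: the ring centre is near crop (181,193), with holes around (163,155), (222,172), (200,230) and (140,210). The spanner bar runs nearly vertical in the image, so its yaw is about -0.08. Next I'll get a closer view from the wrist camera over the rest.

Run:
```python
from h import *
s=manip.read_state(); M=R.from_euler('xyz',s['eef_rot']).as_matrix(); f,cx,cy,o,C=cam('wrist')
t=M.T@(o-s['eef_pos']); Q=M.T@C; print('cam in tool',t,Q.round(3))
yaw=-0.08; T=R.from_euler('xyz',[np.pi,0,yaw]).as_matrix()
# TCP at z=210: cam ray hits rest at z=30
z=200; d=T@Q[:,2]; oo=T@t; k=(30-(z+oo[2]))/d[2]; tcp=np.array([540,-198,30])-d*k-oo; print('tcp view',tcp)
dd=M.T@(tcp-s['eef_pos'])/10; print(dd,'roll',np.degrees(s['eef_rot'][2]-yaw)/5)
```

```text
cam in tool [  79.67089493    0.82731809 -193.63104338] [[-0.001 -0.962 -0.274]
 [ 1.    -0.001 -0.001]
 [ 0.    -0.274  0.962]]
tcp view [ 564.06083425 -199.32388386  200.        ]
[ 41.53039153 -11.92188556  -0.90409374] roll 6.231660636986074
```

```bash
python3 -m creep '[[1,[4,-1.5,-1],0.8],[1,[8,-3,-1],1.5],[1,[12,-4.5,-1],2.2],[1,[16,-6,-1],2.9],[1,[20,-7.5,-1],3.6],[1,[24,-9,-1],4.3],[1,[28,-10.5,-1],5],[1,[32,-12,-1],5.7],[1,[35,-13,-1],6.2],[1,[37.7,-14,-1],6.2],[1,[37.7,-14,-1],6.2],[1,[37.7,-14,-1],6.2]]'
python3 - <<'E'
from h import *
s=manip.read_state(); print(s['eef_pos'],s['eef_rot'])
c=cam('wrist'); np.save('c1.npy',np.array(c,dtype=object),allow_pickle=True)
cv2.imwrite('pics/w1.png',manip.camera('wrist')[:,:,::-1])
print(proj(c,[540,-198,20]),proj(c,[540,-198,94]))
E
```

```text
clock: 1.35
eef_pos: [520.4, -197.9, 200.9]
eef_rot: [-3.141, 0.001, -0.076]
wrist_force: [-0.9, 0.0, 0.2]
finger_gap: 94.0
finger_force: 0.0
[ 520.43183657 -197.87163458  200.87315712] [-3.14147095e+00  7.57742641e-04 -7.61905784e-02]
[281.67129532 171.67158234] [281.21846997 185.37048463]
```

View pics/w1.png

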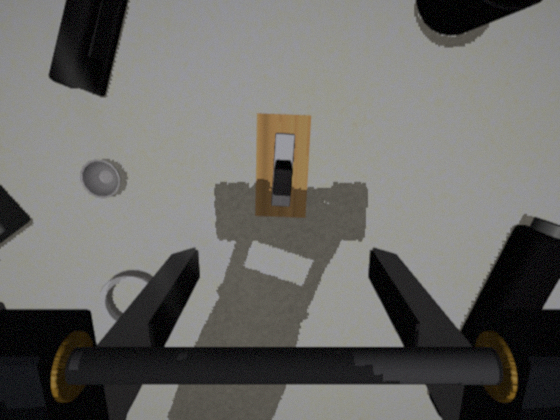

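The wrist view shows the block with corners near (257,114), (311,116), (305,217) and (256,215). The bar's end mid-points are near (285,133) and (281,206), and the grip is at (283,178). I'll measure these.

Run:
```python
from h import *
c=cam('wrist'); im=cv2.imread('pics/w1.png')
hsv=cv2.cvtColor(im,cv2.COLOR_BGR2HSV)
m=((hsv[...,1]>80)&(hsv[...,0]>5)&(hsv[...,0]<30)).astype(np.uint8); m[240:]=0
cs,_=cv2.findContours(m,0,2); k=max(cs,key=cv2.contourArea)
q=np.array([ray(c,u,v,20)[:2] for u,v in k[:,0]],np.float32); print('block',cv2.minAreaRect(q))
# bar ends, z=32
A=ray(c,285,132.5,32);B=ray(c,281.5,206,32); print(A,B,np.linalg.norm(A-B),(A+B)/2,np.arctan2(*(A-B)[1::-1]))
cv2.imwrite('pics/w1c.png',cv2.resize(im[100:230,220:350],(600,600),interpolation=cv2.INTER_CUBIC))
```

```text
block ((544.4249267578125, -198.85516357421875), (55.91827392578125, 109.7726821899414), 83.4140625)
[ 581.01949424 -205.3153385    32.        ] [ 504.85090753 -195.65829524   32.        ] 76.77833082943134 [ 542.93520089 -200.48681687   32.        ] -0.12611226136741682
```

View pics/w1c.png

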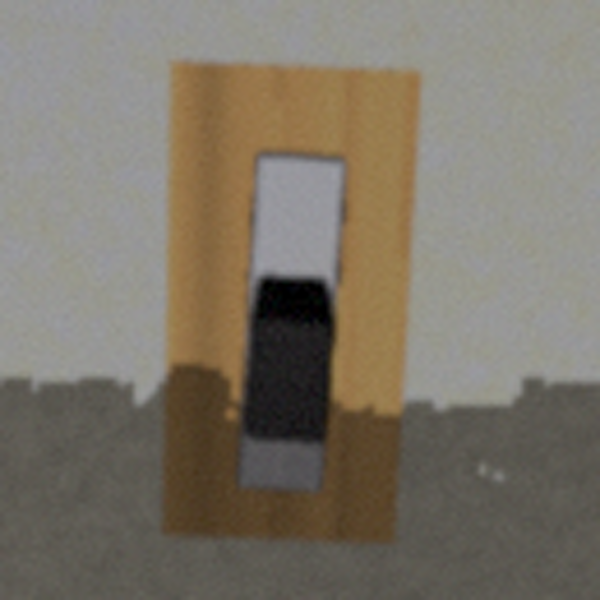

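Run:
```python
from h import *
c=cam('wrist'); g=lambda u,v,z: ray(c,220+u/4.615,100+v/4.615,z)
G=[g(*p,94) for p in [(254,318),(332,318),(323,440),(245,438)]]; print('grip',np.mean(G,0),[np.linalg.norm(G[i]-G[i-1]).round(1) for i in range(4)])
A=g(301,156,32);B=g(281,488,32);print((A+B)/2,np.linalg.norm(A-B),np.arctan2(*(A-B)[1::-1]))
P=(np.mean(G,0)+(A+B)/2)/2
s=manip.read_state();print(P,tool(*(P-s['eef_pos'])[:2],0),s['eef_pos'][2]-62,'roll',np.degrees(s['eef_rot'][2]+0.12)/5)
```

```text
grip [ 542.44029459 -199.90707263   94.        ] [np.float64(23.0), np.float64(14.5), np.float64(23.4), np.float64(14.9)]
[ 542.45390164 -200.23453952   32.        ] 75.25879027261064 -0.1387734256670442
[ 542.44709811 -200.07080608   63.        ] [ 2.23555572e+00 -3.63283634e-03 -1.31753950e-03] 138.9849459993061 roll 0.49141889135152333
```

```bash
python3 -m creep '[[0.3,[1.1,0,2],0.3],[-0.1,[2.2,0,5],0.5],[-0.1,[2.2,0,8],0.5],[-0.1,[2.2,0,10],0.5],[-0.1,[2.2,0,11.5],0.5],[-0.1,[2.2,0,12.7],0.5],[-0.1,[2.2,0,13.5],0.5],[-0.1,[2.2,0,13.9],0.5],[-0.1,[2.2,0,13.9],0.5],[-0.1,[2.2,0,13.9],0.5]]' 30; python3 -m creep '[[-1,[0,0,0],0],[-1,[0,0,0],0],[-1,[0,0,0],0],[-1,[0,0,0],0],[-1,[0,0,0],0],[-1,[0,0,0],0],[-1,[0,0,0],0],[-1,[0,0,0],0]]' 40
```

```text
clock: 2.4
eef_pos: [542.8, -199.9, 62.9]
eef_rot: [3.141, -0.001, -0.121]
wrist_force: [0.5, 0.2, 0.0]
finger_gap: 42.4
finger_force: 0.0
clock: 3.2
eef_pos: [542.6, -199.7, 62.3]
eef_rot: [3.142, -0.0, -0.121]
wrist_force: [-0.6, 0.8, 2.2]
finger_gap: 15.5
finger_force: 39.8
```

```bash
python3 -m creep '[[-1,[0,0,-0.7],0],[-1,[0,0,-2],0],[-1,[0,0,-4],0],[-1,[0,0,-7],0],[-1,[0,-1,-10],-1],[-1,[0,-4,-12.5],-2.6],[-1,[0,-8,-13.8],-4.2],[-1,[-0.2,-12,-13.8],-5.8],[-1,[-0.3,-16,-13.8],-7.4],[-1,[-0.4,-20,-13.8],-9],[-1,[-0.5,-24,-13.8],-10.6],[-1,[-0.6,-27,-13.8],-12.2]]';  python3 -m creep '[[-1,[0,0,0],0],[-1,[0,0,0],0]]'
python3 - <<'E'
from h import *
s=manip.read_state(); print(tool(573-s['eef_pos'][0],95-s['eef_pos'][1],0), np.degrees(s['eef_rot'][2]-2.0)/5)
E
```

```text
clock: 4.4
eef_pos: [569.0, 71.2, 201.4]
eef_rot: [3.141, -0.001, 0.95]
wrist_force: [0.5, -0.0, -2.0]
finger_gap: 15.7
finger_force: 39.8
clock: 4.6
eef_pos: [569.1, 69.2, 200.9]
eef_rot: [3.141, -0.0, 0.943]
wrist_force: [-0.1, -0.6, -1.6]
finger_gap: 15.8
finger_force: 39.8
[ 2.31712079e+00 -1.19476560e+00 -3.32010781e-04] -12.108406976343762
```

```bash
python3 -m creep '[[-1,[0.5,-0.2,0],-1.6],[-1,[1,-0.5,0],-3.2],[-1,[1.5,-0.7,0],-4.8],[-1,[2,-1,0],-6.4],[-1,[2.3,-1.2,0],-8],[-1,[2.3,-1.2,0],-9.6],[-1,[2.3,-1.2,0],-11.2],[-1,[2.3,-1.2,0],-12.1],[-1,[2.3,-1.2,0],-12.1],[-1,[2.3,-1.2,0],-12.1],[-1,[2.3,-1.2,0],-12.1]]'
python3 - <<'E'
from h import *
c=cam('wrist'); print(proj(c,[535,177,71]))
cv2.imwrite('pics/w2.png',manip.camera('wrist')[:,:,::-1])
E
```

```text
clock: 5.7
eef_pos: [572.9, 94.2, 200.4]
eef_rot: [3.142, 0.0, 1.996]
wrist_force: [-0.1, -0.3, -2.5]
finger_gap: 15.8
finger_force: 39.8
[283.58493992  99.06152352]
```

View pics/w2.png

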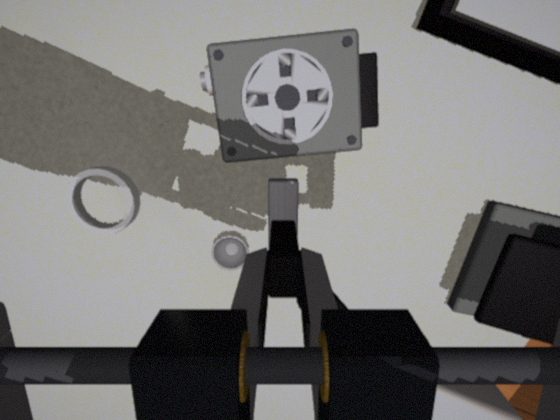

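The ring is clear, with its centre near (288,97) and holes near (286,65), (318,96), (289,128) and (255,98). A zoomed crop will let me measure them.

Run:
```python
from h import *
im=cv2.imread('pics/w2.png'); cv2.imwrite('pics/w2c.png',cv2.resize(im[45:149,236:340],(600,600),interpolation=cv2.INTER_CUBIC))
```

```text
(no output)
```

View pics/w2c.png

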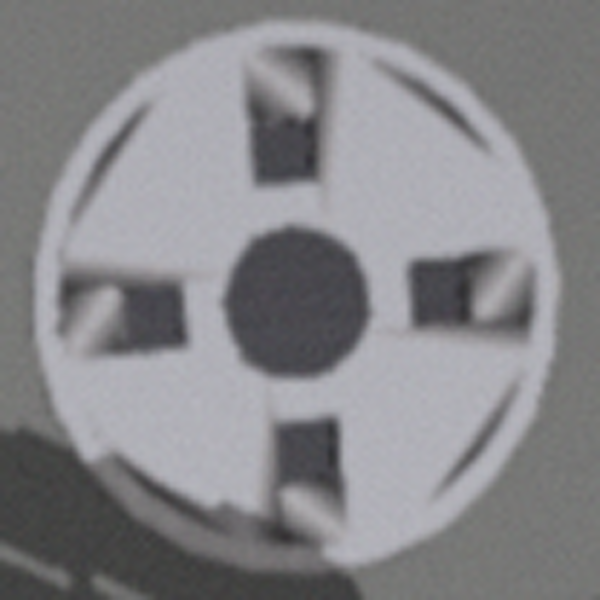

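The dark squares are the holes, at crop (285,153), (438,293), (308,452) and (156,315). I'll check them against the 22 mm radius.

Run:
```python
from h import *
c=cam('wrist'); k=600/104
H=np.array([ray(c,236+u/k,45+v/k,71) for u,v in [(285,153),(438,293),(308,452),(156,315)]]); C=H.mean(0)
print(C,ray(c,236+296/k,45+302/k,71)); d=H-C; print(np.linalg.norm(d[:,:2],axis=1),np.degrees(np.arctan2(d[:,1],d[:,0])))
# outline check at z=71 and 57
for z in(71,57): print(z,np.linalg.norm(ray(c,236+40/k,45+300/k,z)-ray(c,236+557/k,45+300/k,z)))
# spanner check: bar far end at grip-held z
s=manip.read_state(); print(s['eef_pos'],s['eef_rot'][2])
A=ray(c,269,181,s['eef_pos'][2]-50+20);B=ray(c,298,181,s['eef_pos'][2]-50+20);print('bar end',A,B,np.linalg.norm(A-B))
M=R.from_euler('xyz',s['eef_rot']).as_matrix();print(M.T@((A+B)/2-s['eef_pos']))
```

```text
[537.56128225 179.45818288  71.        ] [537.2950276  179.76437246  71.        ]
[21.54713878 21.4664009  21.74152341 21.44118417] [ 119.19411279   28.86432694  -60.8776161  -151.65548518]
71 78.42463525261863
57 81.82363570611503
[572.92047909  94.35679469 200.35962931] 1.9972844173325837
bar end [548.70122656 123.97496022 170.35962931] [565.77209309 131.70748182 170.35962931] 18.740500913219705
[36.97319108 -0.42924849 29.999798  ]
```

```bash
python3 -m creep '[[-1,[2,0.1,0],-0.5],[-1,[5,0.2,0],-0.9],[-1,[8,0.3,1],-0.9],[-1,[9.2,0.3,3],-0.9],[-1,[9.25,0.3,5],-0.9],[-1,[9.25,0.3,6.5],-0.9],[-1,[9.25,0.3,7.4],-0.9],[-1,[9.25,0.3,7.4],-0.9],[-1,[9.25,0.3,7.4],-0.9],[-1,[9.25,0.3,7.4],-0.9]]'; python3 -m creep '[[-1,[0,0,0.1],0],[-1,[0,0,0.2],0],[-1,[0,0,0.3],0],[-1,[0,0,0.4],0],[-1,[0,0,0.5],0],[-1,[0,0,0.55],0],[-1,[0,0,0.55],0],[-1,[0,0,0.55],0]]'
```

```text
clock: 6.75
eef_pos: [537.6, 180.1, 127.2]
eef_rot: [3.14, 0.0, 2.078]
wrist_force: [-0.5, 0.6, -1.6]
finger_gap: 15.9
finger_force: 39.8
clock: 7.55
eef_pos: [537.2, 180.1, 120.8]
eef_rot: [3.142, 0.0, 2.078]
wrist_force: [0.6, 0.7, -2.3]
finger_gap: 15.3
finger_force: 39.8
```

```bash
python3 -m creep '[[-1,[0,0,0.05],0],[-1,[0,0,0.1],0],[-1,[0,0,0.15],0],[-1,[0,0,0.15],0]]'
```

```text
clock: 7.95
eef_pos: [537.1, 180.1, 119.2]
eef_rot: [-3.141, -0.0, 2.078]
wrist_force: [0.4, -1.1, -1.9]
finger_gap: 15.7
finger_force: 39.8
```

```bash
python3 -m creep '[[-1,[0,0,0.05],0],[-1,[0,0,0.1],0],[-1,[0,0,0.15],0],[-1,[0,0,0.15],0]]';  python3 -m creep '[[-1,[0,0,0.05],0],[-1,[0,0,0.1],0],[-1,[0,0,0.15],0],[-1,[0,0,0.15],0]]'
```

```text
clock: 8.35
eef_pos: [537.1, 180.0, 117.7]
eef_rot: [-3.141, -0.0, 2.078]
wrist_force: [-0.2, -0.1, -2.1]
finger_gap: 15.8
finger_force: 39.8
clock: 8.75
eef_pos: [537.1, 180.1, 116.2]
eef_rot: [-3.141, -0.0, 2.078]
wrist_force: [-0.1, -0.0, -1.9]
finger_gap: 15.7
finger_force: 39.8
```

Both prongs are dropping in freely. I'll keep lowering until the bar seats.

```bash
python3 -m creep '[[-1,[0,0,0.05],0],[-1,[0,0,0.1],0],[-1,[0,0,0.15],0],[-1,[0,0,0.18],0],[-1,[0,0,0.18],0]]';  python3 -m creep '[[-1,[0,0,0.03],0],[-1,[0,0,0.06],0],[-1,[0,0,0.09],0],[-1,[0,0,0.09],0]]'
```

```text
clock: 9.25
eef_pos: [537.1, 180.0, 114.4]
eef_rot: [-3.141, -0.0, 2.078]
wrist_force: [0.2, 1.0, -1.9]
finger_gap: 15.7
finger_force: 39.8
clock: 9.65
eef_pos: [537.1, 180.1, 113.5]
eef_rot: [-3.142, -0.0, 2.078]
wrist_force: [0.3, -0.4, -1.7]
finger_gap: 15.4
finger_force: 39.8
```

```bash
python3 -m creep '[[-1,[0,0,0.03],0],[-1,[0,0,0.06],0],[-1,[0,0,0.06],0]]';  python3 -m creep '[[-1,[0,0,0.03],0],[-1,[0,0,0.05],0],[-1,[0,0,0.05],0]]'
```

```text
clock: 9.95
eef_pos: [537.3, 180.1, 113.3]
eef_rot: [3.141, 0.0, 2.078]
wrist_force: [-0.9, -0.0, 2.6]
finger_gap: 15.7
finger_force: 39.8
clock: 10.25
eef_pos: [537.4, 180.1, 113.2]
eef_rot: [3.141, 0.0, 2.078]
wrist_force: [-2.6, -1.4, 6.6]
finger_gap: 15.4
finger_force: 39.9
```

Seated: contact came at z=113.3, a full 8 mm of insertion. Now I'll ease the press and start turning clockwise.

```bash
python3 -m creep '[[-1,[0,0,-0.05],0.3],[-1,[0,0,-0.05],0.6],[-1,[0,0,-0.05],1],[-1,[0,0,-0.05],1.4],[-1,[0,0,-0.05],1.8],[-1,[0,0,-0.05],2]]'; python3 -c "
from h import *
s=manip.read_state();print(s['moment'],s['eef_rot'],s['effort'][5])"
```

```text
clock: 10.85
eef_pos: [537.8, 180.2, 113.3]
eef_rot: [3.14, 0.0, 1.902]
wrist_force: [3.6, 0.3, 2.7]
finger_gap: 15.4
finger_force: 40.0
[ 0.11109419 -1.00008718  0.33092246] [3.13986644e+00 2.95614696e-04 1.90212697e+00] 0.32442991621792316
```

```bash
python3 -m creep '[[-1,[0,0,0],0.4],[-1,[0,0,0],0.8],[-1,[0,0,0],1.2],[-1,[0,0,0],1.6],[-1,[0,0,0],2],[-1,[0,0,0],2.4],[-1,[0,0,0],2.8],[-1,[0,0,0],3]]'; python3 -c "
from h import *
s=manip.read_state();print(s['moment'],s['eef_rot'],s['effort'][5])"
```

```text
clock: 11.65
eef_pos: [537.5, 180.1, 113.2]
eef_rot: [3.14, -0.0, 1.641]
wrist_force: [3.0, -1.3, 4.6]
finger_gap: 15.5
finger_force: 40.1
[-0.04059501 -0.76973058  0.39359951] [ 3.14048619e+00 -3.72683885e-06  1.64070116e+00] 0.3241919819265604
```

```bash
python3 -m creep '[[-1,[0,0,0],0.4],[-1,[0,0,0],0.8],[-1,[0,0,0],1.2],[-1,[0,0,0],1.6],[-1,[0,0,0],2],[-1,[0,0,0],2.4],[-1,[0,0,0],2.8],[-1,[0,0,0],3]]'; python3 -c "
from h import *
s=manip.read_state();print(s['moment'],s['eef_rot'],s['effort'][5])"
```

```text
clock: 12.45
eef_pos: [537.4, 180.0, 113.3]
eef_rot: [3.141, -0.0, 1.379]
wrist_force: [1.8, -1.3, 4.7]
finger_gap: 15.4
finger_force: 40.1
[-0.38220443 -0.65721815  0.35561757] [ 3.14075500e+00 -8.90957556e-05  1.37918657e+00] 0.32418125309050083
```

```bash
for i in 1; do python3 -m creep '[[-1,[0,0,0],0.15],[-1,[0,0,0],0.3],[-1,[0,0,0],0.4],[-1,[0,0,0],0.4]]'; done; python3 -c "
from h import *
s=manip.read_state();print(s['moment'],s['eef_rot'],s['effort'][5])"
```

```text
clock: 12.85
eef_pos: [537.4, 180.0, 113.2]
eef_rot: [3.141, -0.0, 1.345]
wrist_force: [1.7, -1.1, 4.7]
finger_gap: 15.7
finger_force: 40.0
[-0.42581792 -0.70030585  0.30897637] [ 3.14086238e+00 -9.50613542e-05  1.34533725e+00] 0.4845562018454075
```

```bash
for i in 1; do python3 -m creep '[[-1,[0,0,0],0.15],[-1,[0,0,0],0.3],[-1,[0,0,0],0.4],[-1,[0,0,0],0.4]]'; done; python3 -c "
from h import *
s=manip.read_state();print(s['moment'],s['eef_rot'],s['effort'][5])"
```

```text
clock: 13.25
eef_pos: [537.4, 179.9, 113.2]
eef_rot: [3.141, -0.0, 1.31]
wrist_force: [1.5, -1.2, 6.1]
finger_gap: 15.4
finger_force: 40.0
[-0.3745156  -0.59874995  0.35311304] [ 3.14094394e+00 -4.93079730e-05  1.31035256e+00] 0.4845382645726204
```

```bash
for i in 1; do python3 -m creep '[[-1,[0,0,0],0.1],[-1,[0,0,0],0.2],[-1,[0,0,0],0.3],[-1,[0,0,0],0.3]]'; done; python3 -c "
from h import *
s=manip.read_state();print(s['moment'],s['eef_rot'],s['effort'][5])"
```

```text
clock: 13.65
eef_pos: [537.4, 180.0, 113.3]
eef_rot: [3.141, -0.0, 1.284]
wrist_force: [2.0, -1.4, 5.6]
finger_gap: 15.9
finger_force: 40.0
[-0.39193746 -0.57981102  0.41426286] [ 3.14092322e+00 -4.31162582e-05  1.28426640e+00] 0.4787520132958889
```

```bash
python3 -m creep '[[-1,[0,0,0],0.1],[-1,[0,0,0],0.2],[-1,[0,0,0],0.3],[-1,[0,0,0],0.4],[-1,[0,0,0],0.4]]'; python3 -c "
from h import *
s=manip.read_state();print(s['moment'],s['eef_rot'],s['effort'][5])"
```

```text
clock: 14.15
eef_pos: [537.4, 179.9, 113.3]
eef_rot: [3.141, -0.0, 1.249]
wrist_force: [1.7, -1.8, 4.8]
finger_gap: 15.7
finger_force: 40.0
[-0.42970978 -0.52883196  0.37094185] [ 3.14089658e+00 -4.92106274e-05  1.24938357e+00] 0.4788653925061226
```

```bash
python3 -m creep '[[-1,[0,0,0],0.1],[-1,[0,0,0],0.2],[-1,[0,0,0],0.3],[-1,[0,0,0],0.4],[-1,[0,0,0],0.4]]'; python3 -c "
from h import *
s=manip.read_state();print(s['moment'],s['eef_rot'],s['effort'][5])"
```

```text
clock: 14.65
eef_pos: [537.3, 179.9, 113.3]
eef_rot: [3.141, -0.0, 1.214]
wrist_force: [1.8, -2.8, 5.8]
finger_gap: 15.6
finger_force: 40.0
[-0.42801296 -0.53082031  0.34691116] [ 3.14101342e+00 -6.17614645e-05  1.21441187e+00] 0.47897156327962875
```

```bash
python3 -m creep '[[-1,[0,0,0],0.1],[-1,[0,0,0],0.2],[-1,[0,0,0],0.3],[-1,[0,0,0],0.3]]'; python3 -c "
from h import *
s=manip.read_state();print(s['moment'],s['eef_rot'],s['effort'][5])"
```

```text
clock: 15.05
eef_pos: [537.3, 179.9, 113.3]
eef_rot: [3.141, -0.0, 1.188]
wrist_force: [1.9, -2.4, 5.8]
finger_gap: 15.9
finger_force: 40.0
[-0.50643726 -0.46049385  0.34934516] [ 3.14098748e+00 -6.60832118e-05  1.18823516e+00] 0.47905711457133293
```

```bash
python3 -m creep '[[-1,[0,0,0],0],[-1,[0,0,0],0.1],[-1,[0,0,0],0.2],[-1,[0,0,0],0.3],[-1,[0,0,0],0.3]]' 60; python3 -c "
from h import *
s=manip.read_state();print(s['moment'],s['eef_rot'],s['effort'][5])"
```

```text
clock: 15.55
eef_pos: [537.4, 179.9, 113.2]
eef_rot: [3.141, -0.0, 1.162]
wrist_force: [2.3, -2.7, 6.3]
finger_gap: 15.0
finger_force: 60.0
[-0.47999063 -0.49929752  0.33041595] [ 3.14098204e+00 -6.82814193e-05  1.16208107e+00] 0.47764671966433525
```

```bash
python3 -m creep '[[-1,[0,0,0],0.1],[-1,[0,0,0],0.2],[-1,[0,0,0],0.3],[-1,[0,0,0],0.3]]'; python3 -c "
from h import *
s=manip.read_state();print(s['moment'],s['eef_rot'],s['effort'][5])"
```

```text
clock: 15.95
eef_pos: [537.4, 179.9, 113.3]
eef_rot: [3.141, -0.0, 1.136]
wrist_force: [1.1, -1.6, 6.2]
finger_gap: 15.4
finger_force: 60.0
[-0.39521553 -0.44525629  0.33562304] [ 3.14100308e+00 -6.35871042e-05  1.13587686e+00] 0.47774892300367355
```

```bash
python3 -m creep '[[-1,[0,0,0],0.1],[-1,[0,0,0],0.2],[-1,[0,0,0],0.3],[-1,[0,0,0],0.3]]'
python3 - <<'E'
from h import *
s=manip.read_state();print(s['moment'],s['eef_rot'],s['effort'][5])
cv2.imwrite('pics/w3.png',manip.camera('wrist')[:,:,::-1])
E
```

```text
clock: 16.35
eef_pos: [537.3, 179.9, 113.3]
eef_rot: [3.141, -0.0, 1.11]
wrist_force: [1.5, -1.5, 5.6]
finger_gap: 15.7
finger_force: 60.0
[-0.46730962 -0.45598181  0.39765276] [ 3.14104492e+00 -6.94557194e-05  1.10964854e+00] 0.47771064564585686
```

View pics/w3.png

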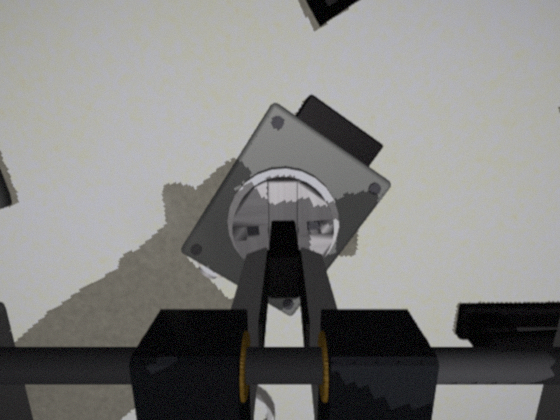

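The bar is still along the tool x axis, and the free holes at (247,231) and (324,228) sit either side of it, so the ring is turning with the spanner. Continuing.

```bash
python3 -m creep '[[-1,[0,0,0],0.1],[-1,[0,0,0],0.2],[-1,[0,0,0],0.3],[-1,[0,0,0],0.3]]'; python3 -c "
from h import *
s=manip.read_state();print(s['moment'],s['eef_rot'],s['effort'][5])"
```

```text
clock: 16.8
eef_pos: [537.3, 179.9, 113.2]
eef_rot: [3.141, 0.0, 1.084]
wrist_force: [1.2, -2.4, 5.8]
finger_gap: 15.1
finger_force: 60.0
[-0.50674201 -0.39700017  0.30095432] [3.14109090e+00 1.20841827e-05 1.08354391e+00] 0.47772349789738655
```

```bash
python3 -m creep '[[-1,[0,0,0],0.1],[-1,[0,0,0],0.2],[-1,[0,0,0],0.2]]'; python3 -c "
from h import *
s=manip.read_state();print(s['moment'],s['eef_rot'],s['effort'][5])"
```

```text
clock: 17.1
eef_pos: [537.3, 179.9, 113.2]
eef_rot: [3.141, 0.0, 1.066]
wrist_force: [1.5, -2.0, 5.4]
finger_gap: 15.6
finger_force: 60.0
[-0.48937292 -0.42667651  0.32200865] [3.14110850e+00 9.27993411e-06 1.06606483e+00] 0.4772893153131008
```

```bash
python3 -m creep '[[-1,[0,0,0],0.1],[-1,[0,0,0],0.2],[-1,[0,0,0],0.2]]'; python3 -c "
from h import *
s=manip.read_state();print(s['moment'],s['eef_rot'],s['effort'][5])"
```

```text
clock: 17.4
eef_pos: [537.3, 179.9, 113.2]
eef_rot: [3.141, 0.0, 1.049]
wrist_force: [0.7, -2.1, 6.3]
finger_gap: 15.5
finger_force: 60.0
[-0.46928417 -0.38677473  0.30450802] [3.14111927e+00 4.44823528e-05 1.04865370e+00] 0.477334912866354
```

```bash
python3 -m creep '[[-1,[0,0,0],0.1],[-1,[0,0,0],0.2],[-1,[0,0,0],0.2]]'; python3 -c "
from h import *
s=manip.read_state();print(s['moment'],s['eef_rot'],s['effort'][5])"
```

```text
clock: 17.7
eef_pos: [537.3, 179.9, 113.2]
eef_rot: [3.141, 0.0, 1.031]
wrist_force: [1.2, -2.1, 5.8]
finger_gap: 15.4
finger_force: 60.0
[-0.50311705 -0.34543346  0.30234565] [3.14112273e+00 6.29028704e-05 1.03117487e+00] 0.47728702425956726
```

```bash
python3 -m creep '[[-1,[0,0,0],0.1],[-1,[0,0,0],0.2],[-1,[0,0,0],0.2]]'; python3 -c "
from h import *
s=manip.read_state();print(s['moment'],s['eef_rot'],s['effort'][5])"
```

```text
clock: 18.0
eef_pos: [537.3, 179.9, 113.2]
eef_rot: [3.141, 0.0, 1.014]
wrist_force: [1.1, -1.9, 6.5]
finger_gap: 15.4
finger_force: 60.0
[-0.49351812 -0.42921502  0.30137044] [3.14116091e+00 6.05387430e-05 1.01369644e+00] 0.4772811569273472
```

```bash
python3 -m creep '[[-1,[0,0,0],0.1],[-1,[0,0,0],0.2],[-1,[0,0,0],0.2]]'; python3 -c "
from h import *
s=manip.read_state();print(s['moment'],s['eef_rot'],s['effort'][5])"
```

```text
clock: 18.3
eef_pos: [537.3, 179.9, 113.2]
eef_rot: [3.141, 0.0, 0.996]
wrist_force: [0.7, -2.2, 5.9]
finger_gap: 15.5
finger_force: 60.0
[-0.57011891 -0.35096754  0.369022  ] [3.14114339e+00 8.18588776e-05 9.96253642e-01] 0.47731775790452957
```

```bash
python3 -m creep '[[-1,[0,0,0],0.1],[-1,[0,0,0],0.2],[-1,[0,0,0],0.2]]'; python3 -c "
from h import *
s=manip.read_state();print(s['moment'],s['eef_rot'],s['effort'][5])"
```

```text
clock: 18.6
eef_pos: [537.3, 179.9, 113.2]
eef_rot: [3.141, 0.0, 0.979]
wrist_force: [1.4, -2.2, 6.3]
finger_gap: 15.6
finger_force: 60.0
[-0.56135236 -0.28016513  0.36062886] [3.14116233e+00 7.66808772e-05 9.78852118e-01] 0.47737743705511093
```

```bash
python3 -m creep '[[-1,[0,0,0],0.1],[-1,[0,0,0],0.2],[-1,[0,0,0],0.2]]'; python3 -c "
from h import *
s=manip.read_state();print(s['moment'],s['eef_rot'],s['effort'][5])"
```

```text
clock: 18.9
eef_pos: [537.2, 179.9, 113.2]
eef_rot: [3.141, 0.0, 0.961]
wrist_force: [0.6, -1.9, 7.2]
finger_gap: 15.2
finger_force: 60.0
[-0.48342562 -0.34579125  0.3852764 ] [3.14123461e+00 1.23976422e-04 9.61358925e-01] 0.4773975536227226
```

```bash
python3 -m creep '[[-1,[0,0,0],0.1],[-1,[0,0,0],0.2],[-1,[0,0,0],0.2]]'; python3 -c "
from h import *
s=manip.read_state();print(s['moment'],s['eef_rot'],s['effort'][5])"
```

```text
clock: 19.2
eef_pos: [537.2, 179.9, 113.3]
eef_rot: [3.141, 0.0, 0.944]
wrist_force: [1.3, -2.1, 7.9]
finger_gap: 15.5
finger_force: 60.2
[-0.53137525 -0.27840795  0.49012116] [3.14113420e+00 1.29770252e-04 9.44168647e-01] 0.6688358634710312
```

The torque is starting to rise, which suggests the stop. I'll confirm with tiny steps.

```bash
python3 -m creep '[[-1,[0,0,0],0.05],[-1,[0,0,0],0.1],[-1,[0,0,0],0.1]]'; python3 -c "
from h import *
s=manip.read_state();print(s['moment'],s['eef_rot'],s['effort'][5])"
```

```text
clock: 19.5
eef_pos: [537.2, 179.9, 113.2]
eef_rot: [3.141, 0.0, 0.936]
wrist_force: [0.5, -2.8, 5.8]
finger_gap: 15.4
finger_force: 60.3
[-0.57327466 -0.25900803  0.63280775] [3.14109955e+00 2.08059977e-04 9.35741580e-01] 0.7062922976911068
```

```bash
python3 -m creep '[[-1,[0,0,0],0.05],[-1,[0,0,0],0.1],[-1,[0,0,0],0.1]]'; python3 -c "
from h import *
s=manip.read_state();print(s['moment'],s['eef_rot'],s['effort'][5])"
```

```text
clock: 19.8
eef_pos: [537.2, 179.8, 113.2]
eef_rot: [3.141, 0.0, 0.927]
wrist_force: [0.3, -2.1, 6.3]
finger_gap: 15.6
finger_force: 60.5
[-0.59266068 -0.27240959  0.75131978] [3.14111025e+00 2.92717853e-04 9.27146705e-01] 0.8093002997338772
```

Moment is 0.75 N m, twice the turning torque, and still rising with angle, so the ring is home. I'll unwind to mid-play and lift out.

```bash
python3 -m creep '[[-1,[0,0,0],-0.3],[-1,[0,0,0],-0.6],[-1,[0,0,0],-0.9],[-1,[0,0,0],-1.1],[-1,[0,0,0],-1.1]]'; python3 -c "
from h import *
s=manip.read_state();print(s['moment'],s['eef_rot'],s['effort'][5])"; python3 -m creep '[[-1,[0,0,-0.2],0],[-1,[0,0,-0.4],0],[-1,[0,0,-0.7],0],[-1,[0,0,-1],0],[-1,[0,0,-1.3],0]]'; python3 -c "
from h import *
s=manip.read_state();print(s['moment'],s['eef_rot'],s['effort'][5])"
```

```text
clock: 20.3
eef_pos: [537.2, 179.9, 113.2]
eef_rot: [3.141, -0.0, 1.023]
wrist_force: [-0.0, -1.1, 6.9]
finger_gap: 15.8
finger_force: 59.9
[-0.34933712 -0.29771427 -0.07742406] [ 3.14145547e+00 -4.57477426e-05  1.02278631e+00] -0.3696876950562
clock: 20.8
eef_pos: [537.0, 180.1, 126.1]
eef_rot: [-3.141, 0.0, 1.022]
wrist_force: [-0.8, -0.7, -2.2]
finger_gap: 15.6
finger_force: 59.9
[-0.04893774 -0.00065127 -0.00821545] [-3.14133523e+00  1.60646950e-04  1.02236871e+00] 0.00029856721084797755
```

```bash
python3 -m creep '[[-1,[0,0,-2.5],0],[-1,[0,0,-5],0],[-1,[-2,1.3,-7],1.3],[-1,[-5.2,3.3,-7],2.9],[-1,[-8.5,5.4,-7],4.5],[-1,[-12,7.6,-7],6.1],[-1,[-15.5,9.8,-7],7.7],[-1,[-19,12,-7],9.3],[-1,[-22.5,14.2,-7],10.9],[-1,[-26,16.4,-7],12.5],[-1,[-29.5,18.7,-7],13.1],[-1,[-32.1,20.3,-7],13.1]]'; python3 -m creep '[[-1,[0,0,0],0],[-1,[0,0,0],0],[-1,[0,0,0],0]]'
python3 - <<'E'
from h import *
s=manip.read_state(); c=cam('wrist')
print(tool(542.6-s['eef_pos'][0],-199.9-s['eef_pos'][1],0), np.degrees(s['eef_rot'][2]+0.121)/5)
cv2.imwrite('pics/w4.png',manip.camera('wrist')[:,:,::-1])
E
```

```text
clock: 22.0
eef_pos: [542.7, -202.1, 196.1]
eef_rot: [3.141, 0.0, -0.124]
wrist_force: [0.3, -0.3, -1.9]
finger_gap: 15.6
finger_force: 59.9
clock: 22.3
eef_pos: [543.1, -198.8, 196.0]
eef_rot: [-3.141, 0.0, -0.12]
wrist_force: [0.7, -0.2, -2.0]
finger_gap: 15.4
finger_force: 59.9
[-3.36059776e-02  1.11660507e-01 -2.43275053e-05] 0.010944142712312217
```

View pics/w4.png

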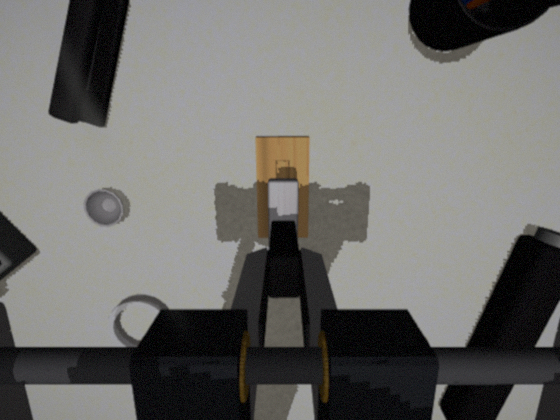

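The bar still lies straight in the grip, over the slot end visible at (283,163). Lowering it now, watching the force near the end.

```bash
python3 -m creep '[[-1,[0,0.1,3],0],[-1,[0,0.1,6],0],[-1,[0,0.1,8.5],0],[-1,[0,0.1,10.5],0],[-1,[0,0.1,11.7],0],[-1,[0,0.1,12.1],0],[-1,[0,0.1,12.1],0],[-1,[0,0.1,12.1],0]]'; python3 -m creep '[[-1,[0,0,0.15],0],[-1,[0,0,0.3],0],[-1,[0,0,0.45],0],[-1,[0,0,0.6],0],[-1,[0,0,0.75],0],[-1,[0,0,0.9],0],[-1,[0,0,1],0],[-1,[0,0,1],0],[-1,[0,0,1],0]]'
```

```text
clock: 23.15
eef_pos: [543.4, -200.7, 76.0]
eef_rot: [3.141, -0.002, -0.121]
wrist_force: [-1.0, -0.0, -1.1]
finger_gap: 15.5
finger_force: 59.9
clock: 24.05
eef_pos: [542.9, -200.7, 65.0]
eef_rot: [-3.142, 0.0, -0.121]
wrist_force: [-0.5, -0.6, -1.8]
finger_gap: 15.8
finger_force: 59.9
```

```bash
python3 -m creep '[[-1,[0,0,0.1],0],[-1,[0,0,0.2],0],[-1,[0,0,0.25],0],[-1,[0,0,0.25],0]]'; python3 -m creep '[[-1,[0,0,0.03],0],[-1,[0,0,0.06],0],[-1,[0,0,0.06],0]]'
```

```text
clock: 24.45
eef_pos: [542.9, -200.7, 62.4]
eef_rot: [-3.142, 0.0, -0.121]
wrist_force: [0.6, 0.5, -1.4]
finger_gap: 15.5
finger_force: 59.9
clock: 24.75
eef_pos: [543.0, -200.7, 62.3]
eef_rot: [3.141, -0.0, -0.121]
wrist_force: [-1.9, 1.2, 5.0]
finger_gap: 15.5
finger_force: 59.9
```

Seated on the block at z=62.3. I'll open slightly to 42 mm and retreat straight up.

```bash
python3 -m creep '[[-1,[0,0,-0.03],0],[-0.1,[0,0,-0.03],0],[-0.1,[0,0,-0.03],0],[-0.1,[0,0,-0.03],0],[-0.1,[0,0,-0.03],0],[-0.1,[0,0,-0.03],0]]'; python3 -m creep '[[-0.1,[0,0,-0.5],0],[-0.1,[0,0,-1.5],0],[-0.1,[0,0,-4],0],[-0.1,[0,0,-7],0],[-0.1,[0,0,-11],0],[-0.1,[-2,0,-14],0],[-0.1,[-2,0,-14],0],[-0.1,[-2,0,-14],0],[-0.1,[-2,0,-14],0],[-0.1,[-2,0,-14],0]]'
python3 - <<'E'
from h import *
c=cam('wrist'); im=cv2.cvtColor(manip.camera('wrist'),cv2.COLOR_RGB2BGR)
t=cv2.cvtColor(manip.camera('top'),cv2.COLOR_RGB2BGR)
print(proj(c,[542.5,-200,32]))
cv2.imwrite('pics/end.png',np.hstack([cv2.resize(im[80:240,200:360],(400,400)),cv2.resize(t[170:250,175:255],(400,400),interpolation=cv2.INTER_CUBIC)]))
E
```

```text
clock: 25.35
eef_pos: [542.9, -200.7, 62.1]
eef_rot: [-3.142, -0.0, -0.121]
wrist_force: [-1.2, 0.1, 0.1]
finger_gap: 42.5
finger_force: 0.0
clock: 26.35
eef_pos: [522.9, -198.1, 201.0]
eef_rot: [-3.141, 0.002, -0.121]
wrist_force: [-0.2, -0.2, 0.4]
finger_gap: 42.4
finger_force: 0.0
[282.48897029 173.20433014]
```

View pics/end.png

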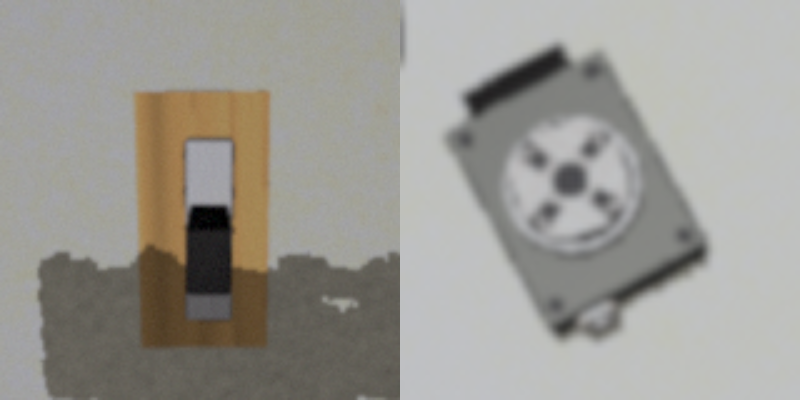

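The spanner stands flush in its slot: in the left half its bar is centred along the block. The ring holes in the right half have turned about 60° clockwise, which matches fully home.

```bash
python3 -c "
from cell import manip
print(manip.sign_off())"
```

```text
the job is handed in; nothing more can be done
None
```

I tightened the lock ring until it met its stop (about 60° of turn, ending at 0.75 N m), stood the spanner back upright in its rest slot, let go, and handed the job in at about 26 s.

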